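Weigh the radio unit on the two-pan balance

TASK

Weigh the unit that is standing on the balance's left pan: press the red rocker catch over so that it snaps fully across and drops the guard rail, then slide brass weights from the loading deck onto the right pan until the beam stands level. Leave the weights you do not need on the deck, standing clear of the pan, leave the three units where they are, drop nothing and disturb nothing else.

Things in the scene. Friction and masses are not known exactly. Their poses are not given: they have to be found in the camera images.
- balance: Two-pan balance on a grey base plate 300 x 440 mm, fixed; place and yaw vary. Origin at table level under the beam's pivot; local x points away from the robot at yaw 0, y to the left, z up. Every 'balance x, y, z' below is in this frame, in mm. The brass beam runs along y, arms 120 long. Links keep both pans horizontal, so where a load stands on its pan does not matter.
- beam (a joint): Beam tilt, rad: 0 level, -0.1 left (unit) pan down on its stop (start), +0.1 right (weight) pan down. One whole weight too few or too many drives it to a stop; when the loads match it rests within about 0.03 of 0 after about 1.5 s. A thin red pointer on the beam (tip 163 high) rises on the far side of an upright white plate (top 145) and stands over its green centre mark when level.
- weight_pan_floor (a point): Centre of the right pan's floor, at balance y -120; moves with the pan. Aluminium tray: balance x -35 to 34, y -212 to -28; floor z 70 with the beam level, 82 when up (start), 58 when down. Rims 8 high on far side and ends; open towards the robot. As the loads match it sinks under the arriving weight, whose disc may dip below a finger: follow through against its knob.
- unit_pan_floor (a point): Centre of the left pan's floor, at balance y +120; moves with the pan. Aluminium pan 134 x 134 with rims 5 high, carries the unit; floor z 58 when down (start), 70 when level.
- deck_end (a point): Middle of the top far edge of the wooden loading deck: balance x -47, y -120, z 84. The deck runs 108 mm from here towards the robot, y -215 to -25, with four lanes along x centred at y -189, -143, -97, -51, each 40 wide between strips 6 high. With the guard down, a weight pushed in +x along its lane slides across the 12 mm gap onto the right pan, whose raised floor is 2 mm lower.
- catch (a joint): Red rocker catch, rad: 0 (start) holds up a red guard rail that bars the far ends of all lanes (balance x -42, 12 above the deck); 0.7 fully over, guard sunk 18 below the deck. Seesaw pivot at balance x -122, y 110, z 56; paddle 120 (along y) x 24 x 6 with a heavy steel head (36 wide, top 38 above the pivot). Right end pressed down past level (0.35, under 2 N) it snaps over.
- catch_press (a point): Point on top of the catch paddle, 50 mm right (-y) of its pivot, on the end that is up at the start: where to press straight down. About 79 mm above the table at the start, 44 when the catch is over; a press that takes it to about 54 carries it over. The head falls to the right as it snaps, reaching 31 mm from the pivot, so press no nearer to the pivot than this.
- weight0: Brass disc weight, 100 g, one of four equal ones: 36 mm diameter, disc 14 high, with a knob on top (15 mm wide at its top, total height 36). Origin: centre of its underside. Starts in the first (rightmost) lane of the loading deck, anywhere from balance x -95 to -75.
- weight1: Brass disc weight, 100 g, one of four equal ones: 36 mm diameter, disc 14 high, with a knob on top (15 mm wide at its top, total height 36). Origin: centre of its underside. Starts in the second lane of the loading deck, anywhere from balance x -95 to -75.
- weight2: Brass disc weight, 100 g, one of four equal ones: 36 mm diameter, disc 14 high, with a knob on top (15 mm wide at its top, total height 36). Origin: centre of its underside. Starts in the third lane of the loading deck, anywhere from balance x -95 to -75.
- weight3: Brass disc weight, 100 g, one of four equal ones: 36 mm diameter, disc 14 high, with a knob on top (15 mm wide at its top, total height 36). Origin: centre of its underside. Starts in the fourth (leftmost) lane of the loading deck, anywhere from balance x -95 to -75.
- unit_small: Small white radio unit, 60 x 45 x 22 mm. Origin: centre of its underside. One of the three units stands on the balance's left pan and the other two on the dark wooden stand; which is which varies. It weighs about as much as a whole number of weights (1, 2 or 3).
- unit_mid: Blue modem unit, 78 x 58 x 26 mm. Origin: centre of its underside. One of the three units stands on the balance's left pan and the other two on the dark wooden stand; which is which varies. It weighs about as much as a whole number of weights (1, 2 or 3).
- unit_large: Dark gunmetal gateway unit, 90 x 68 x 32 mm. Origin: centre of its underside. One of the three units stands on the balance's left pan and the other two on the dark wooden stand; which is which varies. It weighs about as much as a whole number of weights (1, 2 or 3).
- stand: Dark wooden block 270 (x) x 140 (y) x 58 high at the left, on which the two other units wait. Fixed. Origin: centre of its underside.
- antenna: Black paddle antenna lying on the table at the right, 205 x 22 x 12 mm. Bystander.
- screwdriver: Screwdriver lying on the table at the right. Bystander.
- mug: Blue mug, 80 mm wide, 90 high, standing at the right. Bystander.
- coupler: Blue cable coupler, 45 x 18 x 18 mm, lying in front of the stand. Bystander.
- remote: Black remote control, 160 x 45 x 18 mm, lying at the right. Bystander.
There are look-alikes about, which are no part of the job. Leave any purple look-alike of the weight1 alone.

How it is judged:
By the outcome, as a careful person would: the job done as asked, in the order asked, and still so for the second after the job is handed in, with the robot touching nothing.
It also fails if it takes over 64 s, if anything falls off the work surface, if the arm or the gripper's body presses on something with over 40 N, if the wrist force passes 120 N, or if a joint passes its speed limit or range.

ROBOT

A 6-joint arm with a two-finger parallel gripper is mounted at the origin on the work surface. World frame = base frame: x ahead of the robot, y to its left, z up, the work surface at z = 0. Lengths are in mm, angles in degrees, forces in N, time in s.
With the tool pointing down it reaches from about 350 to 850 mm from the base axis. Payload 8.1 kg.
Tool frame: the origin (TCP) lies at the very end of the fingers, on their centre line; the grasp point (between the pads) lies 19 mm behind it (r.grip_point_offset is the distance from the TCP to the grasp point, in mm); z points along the fingers, y is the line along which they close (so a half turn about z gives the same grasp; the last joint's range is limited). The gripper opens to 85 mm and grips with 20 to 120 N. Pads are 22 mm wide; open, the fingers measure 114 mm over their backs; the gripper's body (76 mm by 85 mm) begins 54 mm behind the grasp point. The pads swing forward as they close: fully open they stand 13 mm farther back than shut.
Start: joints at [58.247, 7.471, 85.268, -0, 87.261, -4.893], TCP at [271.07, 535.282, 231.292] pointing down, gripper open.
Joint ranges: [-169.43, 169.43], [-51.17, 129.36], [1.28, 143.12], [-76.62, 256.62], [0, 156.53], [-152.29, 152.29]. Speed limits (degrees/s): [136.94, 136.94, 159.86, 180, 180, 180].

INTERFACE

Orientations are given as [roll, pitch, yaw] about the fixed x, y, z axes, in that order (R = Rz(yaw) Ry(pitch) Rx(roll)).
In Python, from bench import status, eyes, r gives the robot as it stands.
- The arm moves only by the shell command python3 -m handwheel 'ROWS' [FORCE]. ROWS is a JSON object whose one key "series" holds a list that holds one entry, the list of rows, each a list of 7 numbers: the shift along the tool's x, y, z in cm, then the turn, a rotation vector about the tool's x, y, z in rad, then the opening, from 0 (shut) to 1 (fully open). In form: {"series": [[[tx, ty, tz, rx, ry, rz, claw], ...]]}. A call has 1 to 12 rows; each row is the pose to reach, as a shift and turn from the pose commanded when the call began, along the tool's axes at that moment; what a row does not reach only later rows make up. A row lasts 1/8 s, in which the tool goes at most 62.5 mm and 10.7 degrees, less where a joint would pass 70% of its speed; a pose out of reach is approached as far as the arm can. A call with a gripper value outside its range is refused whole. The fingers move at their own pace and stop on an object; FORCE is the grip in N (left out, the last holds). Time passes only in rows, so rows that repeat a pose let the fingers close. It gives the time, the measured TCP pose, the force, the opening and the grip force at its end, in the units of the state.
- status.sense(): the state, without advancing time (a new reading comes with each control period).
- eyes.snapshot(name): name is "scene" or "top" or "wrist"; returns a dict with "img" (420x560x3 uint8, red, green, blue), "mtx" (3x3 intrinsics, pixels), "R" (3x3) and "t" (3): a world point X has camera coordinates R X + t. Camera axes: x right, y down, z forward; pixel columns grow to the right and rows downward; lengths in mm; the calibration is good to about 2 mm. A picture is of the moment at which its call begins. There is no depth.
- r.hand_in(): hands the job in; it is judged then, once.
The state is a dict: "time": time; "joint_pos": joint angles; "qd": joint speeds; "joint_efforts": joint torques, N m; "tool_pos": TCP position; "tcp_rot": TCP orientation; "ft_force": force on the tool from outside, world axes, zero at the start; "wrist_torque": the same for the moment, N m; "finger_gap": finger opening in mm; "grip_force": force on a finger pad.
Only numpy, scipy, OpenCV 4.12 (cv2) and the standard library are available. Lean on these libraries where they do the work, as an engineer would, in place of code of your own. Each camera call takes 0.05 s, during which the arm holds its last target. There are 200 camera calls.

## Working session

There is one attempt and no reset: what is moved stays moved. The work goes in short steps, Python scripts to look and compute and a shell command to move; the robot and the scene stay as the last step left them, time stands still between calls to the robot, and variables do not carry over. Pictures are saved under pics/ and viewed, at most 10 in all, crops included, and the job is handed in when it is done.

```bash
mkdir -p pics; ls
python3 - <<'E'
from bench import status, eyes, r
import cv2, numpy as np, pickle
s=status.sense();print(s)
d={}
for n in ("scene","top"):
    p=eyes.snapshot(n);d[n]=p;cv2.imwrite(f"pics/{n}0.png",p["img"][:,:,::-1]);print(n,p["mtx"],p["R"],p["t"], -np.array(p["R"]).T@p["t"])
pickle.dump(d,open("s0.pkl","wb"))
E
```

```text
pics
{'time': 0.0, 'joint_pos': array([ 5.82459508e+01,  7.51745119e+00,  8.53304401e+01, -1.32957579e-04,
        8.72604341e+01, -4.89397299e+00]), 'qd': array([-0.10666708, -0.06283798,  0.10721459, -0.00749544, -0.00566685,
        0.05845261]), 'joint_efforts': array([-2.51563026e-03, -5.69383264e+01, -5.00552559e+01, -4.25537492e-04,
        1.47849019e-02, -3.02324872e-05]), 'tool_pos': array([270.78433879, 534.79962808, 230.20887216]), 'tcp_rot': array([-1.79892058e+02, -9.10914967e-03,  1.53139922e+02]), 'ft_force': array([ 0.09610638,  0.16023432, -0.15805994]), 'wrist_torque': array([-0.03303789,  0.03816603, -0.02036049]), 'grip_force': 0.0, 'finger_gap': 85.76947754122548}
scene [[382.6014965    0.         280.72297483]
 [  0.         382.6014965  204.17518623]
 [  0.           0.           1.        ]] [[ 0.7935679   0.60843064  0.00788277]
 [ 0.3348764  -0.42588504 -0.84052349]
 [-0.50804309  0.66965221 -0.54171776]] [-405.67448343 -112.22108117 1382.26604953] [1061.7611611  -726.60601021  657.67144682]
top [[540.0975694    0.         274.58413166]
 [  0.         540.0975694  210.68670212]
 [  0.           0.           1.        ]] [[ 0.00268071 -0.99984635  0.01732322]
 [-0.99713222 -0.00398283 -0.07557432]
 [ 0.0756317  -0.01707095 -0.99698968]] [ -55.6042677   538.757097   1818.71264429] [ 399.80878392  -22.40279096 1854.91718896]
```

View pics/top0.png

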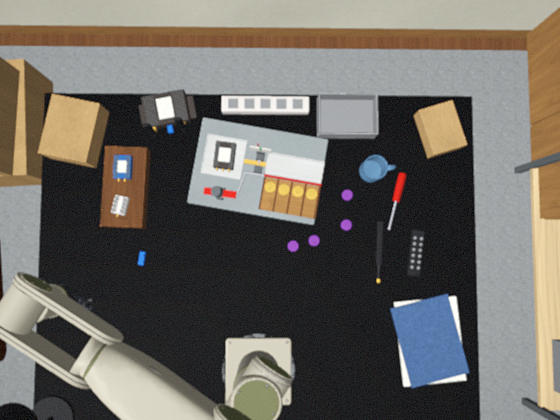

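View pics/scene0.png

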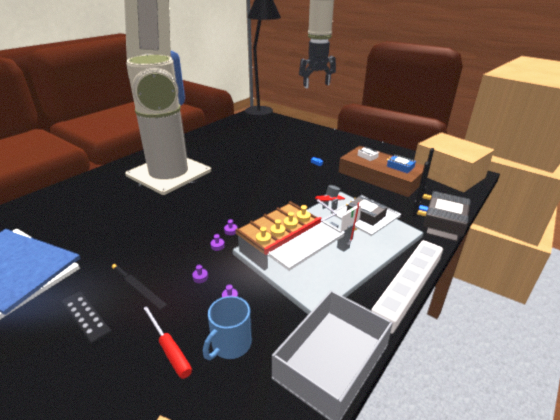

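The top view shows the large unit on the left pan (225,155), the catch at (215,192), the four brass weights at about (270–312,190) and the purple look-alikes outside the balance. The balance yaw is about -9°.

```bash
cat > h.py <<'E'
import numpy as np, cv2
def ray(p,uv,z):
    R=np.array(p["R"]);t=np.array(p["t"]);c=-R.T@t
    d=R.T@np.linalg.inv(p["mtx"])@np.array([uv[0],uv[1],1.]);return c+d*(z-c[2])/d[2]
def proj(p,X):
    q=p["mtx"]@(np.array(p["R"])@np.array(X,float)+p["t"]);return q[:2]/q[2]
def blobs(m,amin=8):
    n,l,s,c=cv2.connectedComponentsWithStats(m.astype(np.uint8));return [(s[i,4],c[i],s[i,:4]) for i in range(1,n) if s[i,4]>=amin]
E
python3 - <<'E'
import pickle;from h import *
d=pickle.load(open("s0.pkl","rb"));p=d["top"]
hsv=cv2.cvtColor(p["img"],cv2.COLOR_RGB2HSV);H,S,V=cv2.split(hsv)
roi=np.zeros(H.shape,bool);roi[115:228,180:335]=1
y=roi&(H>20)&(H<32)&(S>150)&(V>150)
for b in blobs(y,5):print("yel",b[0],b[1],ray(p,b[1],103))
red=roi&((H<5)|(H>175))&(S>170)&(V>100)
for b in blobs(red,5):print("red",b[0],b[1],b[2],ray(p,b[1],80))
g=((V>70)&roi).astype(np.uint8)
g=cv2.morphologyEx(g,cv2.MORPH_OPEN,np.ones((3,3)))
# keep largest
n,l,s,c=cv2.connectedComponentsWithStats(g);k=1+np.argmax(s[1:,4])
cn=cv2.findContours((l==k).astype(np.uint8),0,2)[0][0]
q=cv2.boxPoints(cv2.minAreaRect(cn));print(q,cv2.minAreaRect(cn))
w=np.array([ray(p,a,10)[:2] for a in q]);print(w,w.mean(0),[np.linalg.norm(w[i]-w[i-1]) for i in range(4)])
for i in range(4):
  e=w[i]-w[i-1];print(np.degrees(np.arctan2(e[1],e[0])))
im=cv2.resize(p["img"][110:235,175:340,::-1],None,fx=4.8,fy=4.8,interpolation=cv2.INTER_CUBIC);cv2.imwrite("pics/c.png",im)
E
```

```text
red 7 [280.         177.85714286] [277 177   7   2] [643.5704795  -70.44163347  80.        ]
red 33 [207.12121212 190.6969697 ] [204 188   7   6] [599.68641129 169.92874912  80.        ]
red 69 [228.63768116 193.44927536] [223 190  13   8] [590.88323008  98.97271897  80.        ]
[[185.6145   202.89728 ]
 [205.00537   92.369354]
 [337.9146   115.68677 ]
 [318.52374  226.21469 ]] ((261.7645568847656, 159.29202270507812), (134.93911743164062, 112.21597290039062), 9.950627326965332)
[[ 565.26613747  250.41310898]
 [ 951.26580268  189.01451542]
 [ 872.16266597 -273.50580737]
 [ 487.05150664 -204.58796947]] [718.93652819  -9.66653811] [np.float64(461.67467968764066), np.float64(390.85231076546575), np.float64(469.23592705280504), np.float64(391.22918273002347)]
80.24619044259806
-9.037970799217087
-99.7051862687315
169.85399289765024
```

View pics/c.png

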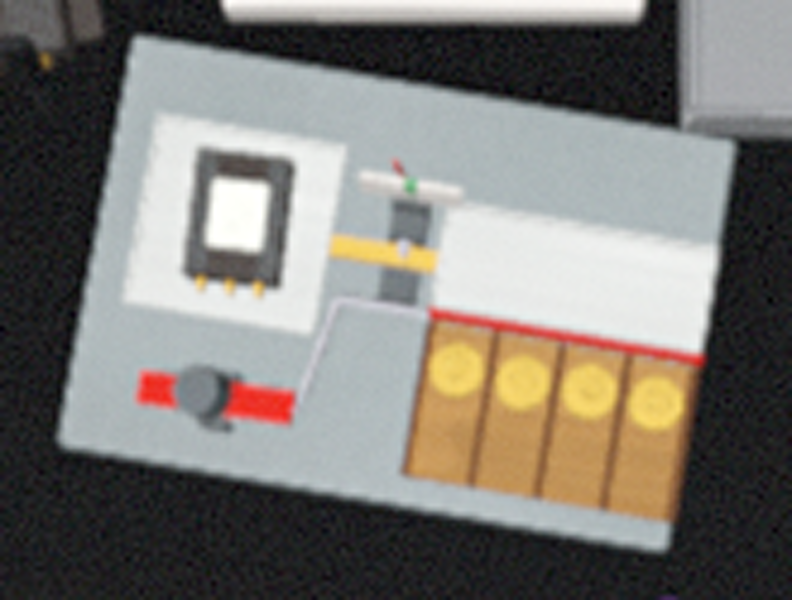

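The crop clearly shows the deck, guard, catch paddle (right end raised at ~(270,405) in the crop) and weights; I'll fit the balance pose from corner pixels.

Run:
```python
import pickle;from h import *
from scipy.optimize import least_squares
d=pickle.load(open("s0.pkl","rb"));p=d["top"]
L=[(-47,-25,84,430,315),(-47,-215,84,703,360),(-155,-25,84,405,472),(-155,-215,84,672,520),
(-110,168.4,41,140,372),(-134,168.4,41,138,402),(-110,55.6,82,293,392),(-134,55.6,82,290,423)]
L=np.array(L,float)
px=L[:,3:]/4.8+[175,110]-0.4
def w(v,P):
    c,s=np.cos(v[2]),np.sin(v[2]);return np.array([v[0]+c*P[0]-s*P[1],v[1]+s*P[0]+c*P[1],P[2]])
f=lambda v:np.concatenate([proj(p,w(v,l[:3]))-q for l,q in zip(L,px)])
o=least_squares(f,[700,0,-.15],loss="soft_l1",f_scale=.5);v=o.x;print(v,np.degrees(v[2]));print(f(v).reshape(-1,2).round(2))
np.save("bal.npy",v)
print("press",w(v,(-122,60,79)))
c=np.array([(457,370),(522,381),(588,391),(655,402)])/4.8+[175,110]-.4
for q in c:
    X=ray(p,q,100)[:2]-v[:2];C,S=np.cos(v[2]),np.sin(v[2]);print("wt local",C*X[0]+S*X[1],-S*X[0]+C*X[1])
# plate corners local
for q in [(135,37),(735,142),(670,552),(60,445)]:
    X=ray(p,np.array(q)/4.8+[175,110]-.4,8)[:2]-v[:2];print("plate",C*X[0]+S*X[1],-S*X[0]+C*X[1])
# green mark in scene & corner check
q=d["scene"];print([proj(q,w(v,l[:3])).round(1) for l in L[:4]])
im=q["img"][180:300,220:440,::-1].copy()
for l in L: cv2.circle(im,tuple((proj(q,w(v,l[:3]))-[220,180]).round().astype(int).tolist()),0,(255,0,0),1)
cv2.imwrite("pics/sc.png",cv2.resize(im,None,fx=3.6,fy=3.6,interpolation=cv2.INTER_CUBIC))
```

```text
[ 6.99869106e+02  7.41730640e-01 -1.58145394e-01] -9.061063608410887
[[-0.46  0.6 ]
 [-0.6   0.49]
 [-0.56  0.05]
 [ 0.82 -0.66]
 [ 0.37 -0.45]
 [-0.43  0.28]
 [ 0.88 -0.6 ]
 [ 0.29  0.09]]
press [588.84075769  79.20641004  79.        ]
wt local -81.30244874595635 -50.80301097459284
wt local -81.56270402582632 -95.70972065493561
wt local -81.03584002674543 -141.19202434791362
wt local -81.07508226044104 -187.46760663678356
plate 130.95431991967683 218.65075574695555
plate 126.11234131450269 -221.4654118358204
plate -174.62628957732656 -220.9041424698056
plate -169.2979771738936 221.02056840420175
[array([319.3, 220.2]), array([264.5, 252.4]), array([290.1, 203.7]), array([235.7, 231.8])]
```

View pics/sc.png

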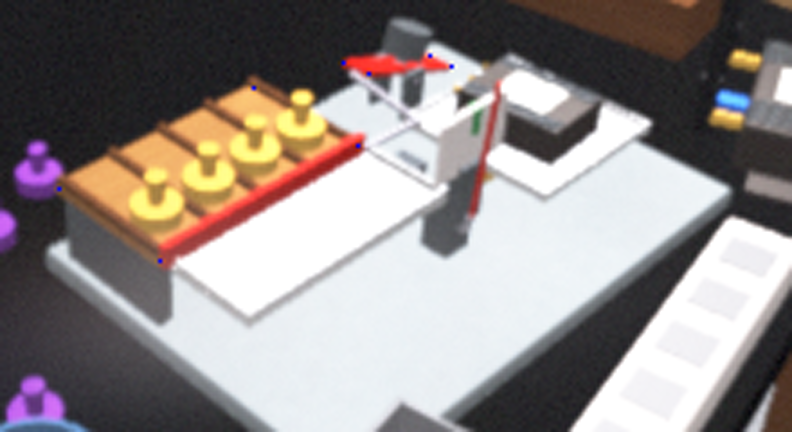

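```bash
cat >> h.py <<'E'
def w(v,P):
    c,s=np.cos(v[2]),np.sin(v[2]);return np.array([v[0]+c*P[0]-s*P[1],v[1]+s*P[0]+c*P[1],P[2]])
def loc(v,X):
    X=np.array(X[:2])-v[:2];c,s=np.cos(v[2]),np.sin(v[2]);return np.array([c*X[0]+s*X[1],-s*X[0]+c*X[1]])
def goto(s,v,P):
    "row (cm, rad) from the measured pose to balance point P, tool down, tool y along balance x"
    from scipy.spatial.transform import Rotation as Ro
    R0=Ro.from_euler("xyz",s["tcp_rot"],degrees=True)
    R1=Ro.from_euler("xyz",[180,0,90+np.degrees(v[2])],degrees=True)
    return np.r_[R0.inv().apply(w(v,P)-s["tool_pos"])/10,(R0.inv()*R1).as_rotvec()].round(3)
E
python3 - <<'E'
import pickle;from h import *
from scipy.optimize import least_squares
from bench import status
p=pickle.load(open("s0.pkl","rb"))["top"]
L=np.array([(-47,-25,84,430,315),(-47,-215,84,703,360),(-155,-25,84,405,472),(-155,-215,84,672,520),
(-110,168.4,41,140,372),(-134,168.4,41,138,402),(-110,55.6,82,293,392),(-134,55.6,82,290,423),
(150,220,8,135,37),(150,-220,8,735,142),(-150,-220,8,670,552),(-150,220,8,60,445)],float)
px=L[:,3:]/4.8+[175,110]-0.4
f=lambda v:np.concatenate([proj(p,w(v,l[:3]+[v[3]*(i>7),0,0]))-q for i,(l,q) in enumerate(zip(L,px))])
v=least_squares(f,[700,0,-.15,-20],loss="soft_l1",f_scale=.5).x;print(v,np.degrees(v[2]));print(f(v).reshape(-1,2).round(2).tolist())
np.save("bal.npy",v)
for c in [(457,370),(522,381),(588,391),(655,402)]: print(loc(v,ray(p,np.array(c)/4.8+[175,110]-.4,100)))
print(goto(status.sense(),v,(-122,57,130)),goto(status.sense(),v,(-122,57,230)))
E
```

```text
[ 6.99586528e+02 -5.59726176e-03 -1.65286442e-01 -2.15256478e+01] -9.47021551999879
[[-0.34, 0.72], [-0.54, 1.02], [-0.67, 0.13], [0.64, -0.17], [0.42, -0.76], [-0.42, -0.03], [0.89, -0.67], [0.25, 0.01], [0.05, 0.32], [0.09, -0.17], [-0.33, -0.46], [0.13, 0.26]]
[-80.78182656 -50.59865865]
[-80.72139696 -95.50608182]
[ -79.86975784 -140.98346351]
[ -79.57854573 -187.25814613]
[-4.9071e+01 -2.6531e+01  1.0071e+01 -2.0000e-03  1.0000e-03  1.2670e+00] [-4.9070e+01 -2.6547e+01  7.1000e-02 -2.0000e-03  1.0000e-03  1.2670e+00]
```

```bash
python3 -m handwheel '{"series": [[[-5.5,-3,0,0,0,0.14,0],[-11,-6,0,0,0,0.28,0],[-16.5,-9,0,0,0,0.42,0],[-22,-12,0,0,0,0.57,0],[-27.5,-15,0,0,0,0.71,0],[-33,-18,0,0,0,0.85,0],[-38.5,-21,0,0,0,0.99,0],[-44,-24,1,0,0,1.13,0],[-49.07,-26.54,4,0,0,1.267,0],[-49.07,-26.54,8,0,0,1.267,0],[-49.07,-26.54,10.1,0,0,1.267,0],[-49.07,-26.54,10.1,0,0,1.267,0]]]}'
python3 - <<'E'
from h import *;from bench import *
v=np.load("bal.npy");s=status.sense();print(s["time"],loc(v,s["tool_pos"]),s["tool_pos"],s["tcp_rot"],s["finger_gap"],goto(s,v,(-122,57,50)))
p=eyes.snapshot("wrist");cv2.imwrite("pics/w1.png",p["img"][:,:,::-1])
for P in [(-122,60,78),(-47,-25,84),(-155,-25,84)]:print(proj(p,w(v,P)))
E
```

```text
time: 1.6
tool_pos: [586.8, 76.5, 127.3]
tcp_rot: [-179.7, 0.1, 80.5]
ft_force: [-0.4, 0.1, 0.5]
finger_gap: -0.5
grip_force: 0.0
1.6 [-123.78128638   56.87376679] [586.84994155  76.45939065 127.33457936] [-1.79685538e+02  6.56091157e-02  8.05173715e+01] -0.5031307324361068 [ 2.200e-02  2.210e-01  7.732e+00 -5.000e-03  1.000e-03 -0.000e+00]
[281.58249139 230.74728716]
[394.1826152  353.80744301]
[231.63772879 353.18889713]
```

View pics/w1.png

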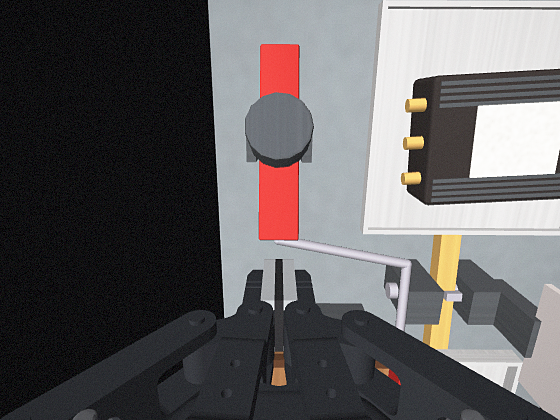

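The wrist view shows the fingertip (278,262) just beyond the paddle's right end (279,240), in line with the paddle and clear of the steel head (279,130). Pressing straight down.

```bash
python3 -m handwheel '{"series": [[[0,0.2,2,0,0,0,0],[0,0.2,4,0,0,0,0],[0,0.2,5,0,0,0,0],[0,0.2,6,0,0,0,0],[0,0.2,7,0,0,0,0],[0,0.2,7.6,0,0,0,0],[0,0.2,7.6,0,0,0,0],[0,0.2,7.6,0,0,0,0]]]}'
python3 - <<'E'
from h import *;from bench import *
v=np.load("bal.npy");s=status.sense();print(s["time"],loc(v,s["tool_pos"]),s["tool_pos"],s["ft_force"])
E
python3 -m handwheel '{"series": [[[0,0,-4,0,0,0,0],[0,0,-8,0,0,0,0],[0,0,-9,0,0,0,0],[0,0,-9,0,0,0,0]]]}'
python3 - <<'E'
from h import *;from bench import *
v=np.load("bal.npy");s=status.sense();print(s["time"],loc(v,s["tool_pos"]),s["tool_pos"])
p=eyes.snapshot("wrist");cv2.imwrite("pics/w2.png",p["img"][:,:,::-1])
# behind lane y -189 weight
print(goto(s,v,(-150,-188,140)), goto(s,v,(-142,-188,90)))
E
```

```text
time: 2.65
tool_pos: [591.3, 76.5, 54.8]
tcp_rot: [180.0, -0.0, 80.5]
ft_force: [-0.3, -0.6, -0.1]
finger_gap: 0.1
grip_force: 0.0
2.65 [-119.43749481   57.6457305 ] [591.26154769  76.50612827  54.76625356] [-0.30017547 -0.62403192 -0.08564907]
time: 3.15
tool_pos: [591.7, 76.5, 145.4]
tcp_rot: [179.9, -0.0, 80.5]
ft_force: [-1.0, 0.8, 0.5]
finger_gap: 0.0
grip_force: 0.0
3.15 [-119.03431329   57.72687641] [591.67258569  76.51983085 145.44938836]
[-2.4572e+01 -3.1040e+00  5.2500e-01  2.0000e-03 -1.0000e-03  0.0000e+00] [-2.4575e+01 -2.3160e+00  5.5270e+00  2.0000e-03 -1.0000e-03  0.0000e+00]
```

View pics/w2.png

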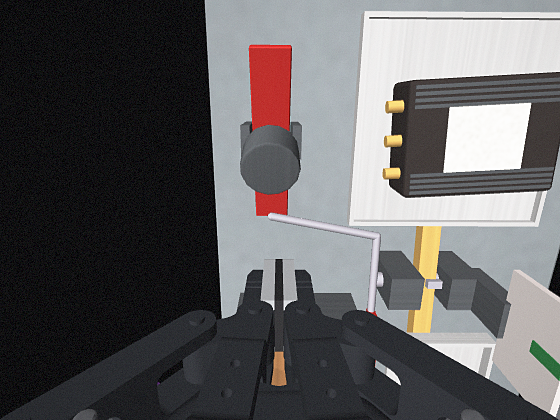

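Head now lies right of the pivot (272,160): the catch has snapped over. Moving behind the rightmost weight.

```bash
python3 -m handwheel '{"series": [[[-6,-0.3,0,0,0,0,0],[-12,-0.5,0,0,0,0,0],[-18,-0.6,0,0,0,0,0],[-24.57,-0.6,0,0,0,0,0],[-24.57,-0.6,0.5,0,0,0,0],[-24.57,-0.6,3,0,0,0,0],[-24.57,-0.6,5,0,0,0,0],[-24.57,-0.6,5.55,0,0,0,0],[-24.57,-0.6,5.55,0,0,0,0],[-24.57,-0.6,5.55,0,0,0,0]]]}'
python3 - <<'E'
from h import *;from bench import *
v=np.load("bal.npy");s=status.sense();print(s["time"],loc(v,s["tool_pos"]),s["tool_pos"])
p=eyes.snapshot("wrist");q=eyes.snapshot("scene")
cv2.imwrite("pics/w3.png",np.hstack([cv2.resize(p["img"][:,80:480,::-1],(400,420)),cv2.resize(q["img"][175:280,225:325,::-1],(400,420))]))
E
```

```text
time: 4.45
tool_pos: [545.4, -164.8, 89.7]
tcp_rot: [179.9, 0.0, 80.6]
ft_force: [-0.4, -0.3, 0.5]
finger_gap: 0.0
grip_force: 0.0
4.45 [-125.00944467 -187.94120863] [ 545.35791997 -164.81699176   89.7456543 ]
```

View pics/w3.png

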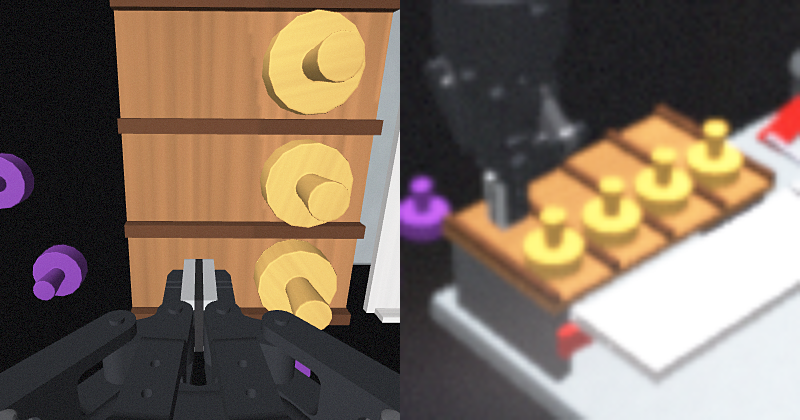

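The guard is down (red bit under the deck's far edge at (570,345)) and the finger stands behind the first weight, centred in the lane. Pushing.

```bash
python3 -m handwheel '{"series": [[[0,1.2,0,0,0,0,0],[0,2.4,0,0,0,0,0],[0,3.4,0,0,0,0,0],[0,4.4,0,0,0,0,0],[0,5.4,0,0,0,0,0],[0,6.4,0,0,0,0,0],[0,7.4,0,0,0,0,0],[0,8.3,0,0,0,0,0],[0,9.2,0,0,0,0,0],[0,9.8,0,0,0,0,0],[0,9.8,0,0,0,0,0],[0,9.8,0,0,0,0,0]]]}'
python3 - <<'E'
from h import *;from bench import *
v=np.load("bal.npy");s=status.sense();print(s["time"],loc(v,s["tool_pos"]),s["tool_pos"])
p=eyes.snapshot("wrist");q=eyes.snapshot("scene")
cv2.imwrite("pics/w4.png",np.hstack([cv2.resize(p["img"][:,80:480,::-1],(400,420)),cv2.resize(q["img"][175:280,270:370,::-1],(400,420))]))
E
```

```text
time: 6.05
tool_pos: [641.2, -180.9, 88.7]
tcp_rot: [-180.0, -0.0, 80.5]
ft_force: [-0.3, 2.0, 1.0]
finger_gap: 0.1
grip_force: 0.0
6.05 [ -27.84055888 -188.04848692] [ 641.18486586 -180.91047852   88.65102873]
```

View pics/w4.png

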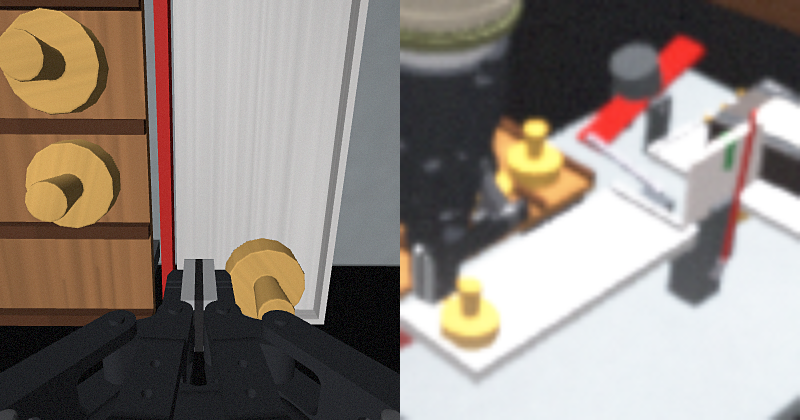

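The weight is standing fully on the pan (265,275 left half), and the pan is still up. On to lane 2, checking the beam after the wait.

```bash
python3 -m handwheel '{"series": [[[0,-1.5,0,0,0,0,0],[0,-2.5,-3,0,0,0,0],[0.5,-5,-5.5,0,0,0,0],[3,-8,-5.5,0,0,0,0],[4.6,-9.7,-5.5,0,0,0,0],[4.6,-9.7,-4,0,0,0,0],[4.6,-9.7,-1.5,0,0,0,0],[4.6,-9.7,0,0,0,0,0],[4.6,-9.7,0,0,0,0,0],[4.6,-9.7,0,0,0,0,0]]]}'
cat > look.py <<'E'
from h import *;from bench import *;import pickle
v=np.load("bal.npy");s=status.sense();print(s["time"],loc(v,s["tool_pos"]),s["tool_pos"][2])
q=eyes.snapshot("scene");d=pickle.load(open("s0.pkl","rb"))["scene"]
for im in (d["img"],q["img"]):
    H,S,V=cv2.split(cv2.cvtColor(im,cv2.COLOR_RGB2HSV));m=((H<6)|(H>174))&(S>150)&(V>90)
    m[:195]=0;m[250:]=0;m[:,:340]=0;m[:,375:]=0
    for b in blobs(m,5):
        yy,xx=np.nonzero(m);print("pointer",b[0],b[1].round(1),b[2],"slope",np.polyfit(yy,xx,1)[0].round(3))
E
python3 look.py
```

```text
time: 7.4
tool_pos: [553.6, -120.1, 89.3]
tcp_rot: [180.0, 0.0, 80.5]
ft_force: [0.5, -0.4, 0.5]
finger_gap: -0.1
grip_force: 0.0
7.4 [-124.22451253 -142.44209067] 89.2698890116526
pointer 8 [341.1 197.4] [340 196   4   3] slope 0.281
pointer 10 [352.5 230. ] [352 226   2   9] slope 0.281
pointer 8 [352.6 229.5] [352 226   2   8] slope -0.219
```

Pointer unmoved, so the unit outweighs one weight. Pushing the second.

```bash
python3 -m handwheel '{"series": [[[0,1.2,0,0,0,0,0],[0,2.4,0,0,0,0,0],[0,3.4,0,0,0,0,0],[0,4.4,0,0,0,0,0],[0,5.4,0,0,0,0,0],[0,6.4,0,0,0,0,0],[0,7.4,0,0,0,0,0],[0,8.3,0,0,0,0,0],[0,9.2,0,0,0,0,0],[0,9.8,0,0,0,0,0],[0,9.8,0,0,0,0,0],[0,9.8,0,0,0,0,0]]]}'
python3 - <<'E'
from h import *;from bench import *
v=np.load("bal.npy");s=status.sense();print(s["time"],loc(v,s["tool_pos"]),s["tool_pos"])
p=eyes.snapshot("wrist");q=eyes.snapshot("scene")
cv2.imwrite("pics/w5.png",np.hstack([cv2.resize(p["img"][:,80:480,::-1],(400,420)),cv2.resize(q["img"][175:280,270:370,::-1],(400,420))]))
E
python3 look.py
```

```text
time: 8.95
tool_pos: [649.7, -135.8, 88.7]
tcp_rot: [-180.0, -0.0, 80.5]
ft_force: [0.3, -0.6, 1.0]
finger_gap: 0.1
grip_force: 0.0
8.95 [ -26.84453165 -142.10678137] [ 649.72633131 -135.75878146   88.72316909]
9.05 [ -26.9492012  -142.10160763] 88.78608065998114
pointer 8 [341.1 197.4] [340 196   4   3] slope 0.281
pointer 10 [352.5 230. ] [352 226   2   9] slope 0.281
pointer 9 [352.6 229.6] [352 226   2   8] slope -0.222
```

View pics/w5.png

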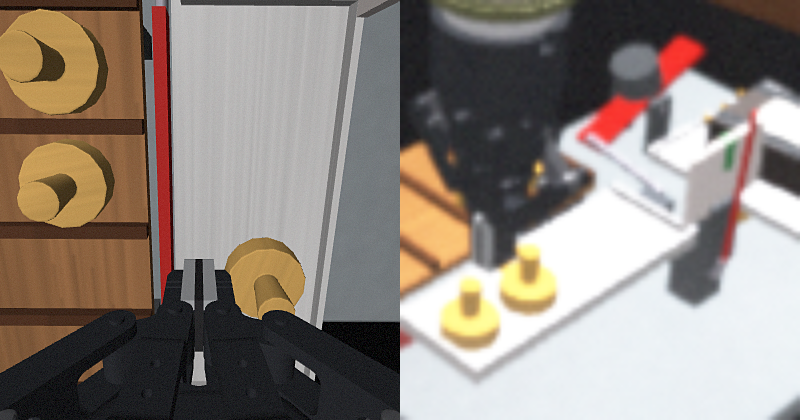

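Two weights on the pan, which is still up. Moving to lane 3 and rechecking.

```bash
python3 -m handwheel '{"series": [[[0,-1.5,0,0,0,0,0],[0,-2.5,-3,0,0,0,0],[0.5,-5,-5.5,0,0,0,0],[3,-8,-5.5,0,0,0,0],[4.6,-9.8,-5.5,0,0,0,0],[4.6,-9.8,-4,0,0,0,0],[4.6,-9.8,-1.5,0,0,0,0],[4.6,-9.8,0,0,0,0,0],[4.6,-9.8,0,0,0,0,0],[4.6,-9.8,0,0,0,0,0],[4.6,-9.8,0,0,0,0,0],[4.6,-9.8,0,0,0,0,0]]]}'
python3 look.py
```

```text
time: 10.6
tool_pos: [561.3, -74.5, 89.6]
tcp_rot: [179.9, 0.0, 80.5]
ft_force: [-0.2, -0.2, -0.3]
finger_gap: 0.0
grip_force: 0.0
10.6 [-124.16513918  -96.20148023] 89.60108581128048
pointer 8 [341.1 197.4] [340 196   4   3] slope 0.281
pointer 10 [352.5 230. ] [352 226   2   9] slope 0.281
pointer 13 [352.1 232. ] [351 226   3  13] slope -0.219
```

```bash
cat > look2.py <<'E'
from h import *;from bench import *;import pickle
v=np.load("bal.npy");print(status.sense()["time"])
q=eyes.snapshot("scene");d=pickle.load(open("s0.pkl","rb"))["scene"]
for im in (d["img"],q["img"]):
    a=im.astype(int);m=(a[:,:,0]-np.maximum(a[:,:,1],a[:,:,2])>50);m[:190]=0;m[250:]=0;m[:,:344]=0;m[:,372:]=0
    yy,xx=np.nonzero(m);print("ptr",len(xx),[(y,xx[yy==y].mean().round(1)) for y in range(202,242,4) if (yy==y).any()])
    H,S,V=cv2.split(cv2.cvtColor(im,cv2.COLOR_RGB2HSV));y=(H>18)&(H<34)&(S>120)&(V>130);y[:190]=0;y[270:]=0;y[:,:240]=0;y[:,340:]=0
    for b in blobs(y,15):print("  yel",b[0],b[1].round(1),b[2])
# where level / stop put the pan-floor corner and the unit
a=d["img"][190:225,355:405].astype(np.float32).mean(2);b=q["img"][190:225,355:405].astype(np.float32).mean(2)
print("unit shift px",cv2.phaseCorrelate(a,b))
print("expected if level",proj(q,w(v,(0,120,100)))-proj(q,w(v,(0,120,88))))
E
python3 look2.py
```

```text
10.65
ptr 75 [(202, np.float64(358.0)), (206, np.float64(357.5)), (210, np.float64(356.5)), (214, np.float64(355.5)), (218, np.float64(355.5)), (222, np.float64(354.5)), (226, np.float64(353.5)), (230, np.float64(352.5)), (234, np.float64(351.5)), (238, np.float64(350.5))]
  yel 259 [295.7 217. ] [283 205  28  23]
  yel 151 [277.1 227.5] [270 219  15  17]
  yel 157 [262.7 235. ] [256 226  15  18]
ptr 75 [(202, np.float64(358.0)), (206, np.float64(357.5)), (210, np.float64(356.5)), (214, np.float64(355.5)), (218, np.float64(355.5)), (222, np.float64(354.5)), (226, np.float64(353.5)), (230, np.float64(352.5)), (234, np.float64(351.5)), (238, np.float64(350.5))]
  yel 262 [295.7 216.9] [283 205  28  23]
  yel 30 [301.6 242.4] [299 238   6   9]
unit shift px ((-0.0642638919023959, 0.011799821844793001), 0.9810534747441609)
expected if level [ 0.57634452 -3.69405309]
```

Beam unchanged with two, so the unit needs the third; pushing a little farther to follow the knob.

```bash
python3 -m handwheel '{"series": [[[0,1.2,0,0,0,0,0],[0,2.4,0,0,0,0,0],[0,3.4,0,0,0,0,0],[0,4.4,0,0,0,0,0],[0,5.4,0,0,0,0,0],[0,6.4,0,0,0,0,0],[0,7.4,0,0,0,0,0],[0,8.3,0,0,0,0,0],[0,9.2,0,0,0,0,0],[0,9.9,0,0,0,0,0],[0,10.4,0,0,0,0,0],[0,10.4,0,0,0,0,0]]]}'
python3 look2.py
python3 - <<'E'
from h import *;from bench import *
v=np.load("bal.npy");s=status.sense();print(s["time"],loc(v,s["tool_pos"]),s["tool_pos"],s["ft_force"])
p=eyes.snapshot("wrist");q=eyes.snapshot("scene")
cv2.imwrite("pics/w6.png",np.hstack([cv2.resize(p["img"][:,80:480,::-1],(400,420)),cv2.resize(q["img"][175:280,270:370,::-1],(400,420))]))
E
```

```text
time: 12.2
tool_pos: [663.5, -91.4, 88.8]
tcp_rot: [180.0, 0.0, 80.5]
ft_force: [-1.0, 0.6, -0.1]
finger_gap: 0.0
grip_force: 0.2
12.2
ptr 75 [(202, np.float64(358.0)), (206, np.float64(357.5)), (210, np.float64(356.5)), (214, np.float64(355.5)), (218, np.float64(355.5)), (222, np.float64(354.5)), (226, np.float64(353.5)), (230, np.float64(352.5)), (234, np.float64(351.5)), (238, np.float64(350.5))]
  yel 259 [295.7 217. ] [283 205  28  23]
  yel 151 [277.1 227.5] [270 219  15  17]
  yel 157 [262.7 235. ] [256 226  15  18]
ptr 73 [(206, np.float64(354.5)), (210, np.float64(354.5)), (214, np.float64(353.5)), (218, np.float64(353.5)), (222, np.float64(352.5)), (226, np.float64(352.5)), (230, np.float64(351.5)), (234, np.float64(351.5)), (238, np.float64(350.5))]
  yel 39 [313.1 235.9] [310 230   7  11]
  yel 23 [311.7 243.4] [306 241  13   6]
  yel 24 [301.5 246.8] [299 243   6   8]
unit shift px ((0.5695610754739775, -3.7808995592499954), 0.6144029442469279)
expected if level [ 0.57634452 -3.69405309]
12.25 [-20.75113293 -96.14844654] [663.29843362 -91.42937714  88.73272054] [0.14263829 0.11340341 0.00922866]
```

View pics/w6.png

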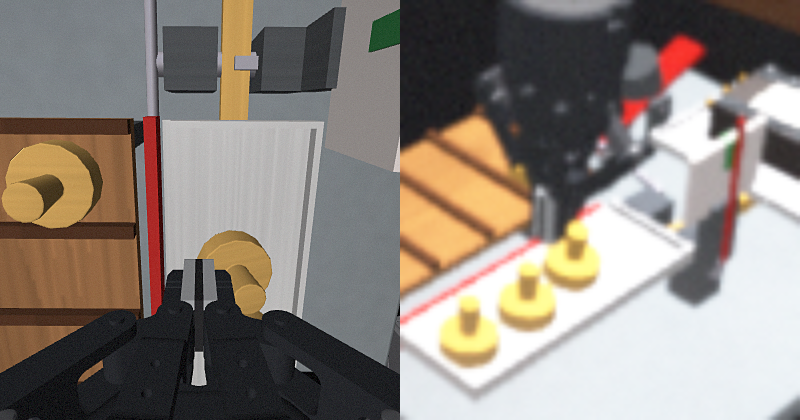

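The beam stands level (unit up 3.8 px, as predicted for level) and the third weight is entirely on the pan. Retreating, waiting, then a last check.

```bash
python3 -m handwheel '{"series": [[[0,-0.5,0,0,0,0,0],[0,-1.5,-0.3,0,0,0,0],[0,-2.5,-3,0,0,0,0],[0,-4,-8,0,0,0,0],[0,-8,-13,0,0,0,0],[0,-13,-16,0,0,0,0],[0,-18,-16,0,0,0,0],[0,-18,-16,0,0,0,0],[0,-18,-16,0,0,0,0],[0,-18,-16,0,0,0,0],[0,-18,-16,0,0,0,0],[0,-18,-16,0,0,0,0]]]}'
python3 -m handwheel '{"series": [[[0,0,0,0,0,0,0],[0,0,0,0,0,0,0],[0,0,0,0,0,0,0],[0,0,0,0,0,0,0]]]}' >/dev/null; python3 look2.py
python3 - <<'E'
from h import *;from bench import *
v=np.load("bal.npy");q=eyes.snapshot("scene")
H,S,V=cv2.split(cv2.cvtColor(q["img"],cv2.COLOR_RGB2HSV));y=(H>18)&(H<34)&(S>120)&(V>130);y[:190]=0;y[290:]=0;y[:,:240]=0;y[:,345:]=0
for b in blobs(y,10):
  l,t,ww,hh=b[2];print(b[0],b[2],"if on pan level, knob top",loc(v,ray(q,(b[1][0],t+1),106)))
E
```

```text
time: 13.85
tool_pos: [486.1, -61.9, 248.5]
tcp_rot: [-180.0, -0.0, 80.5]
ft_force: [0.1, -1.0, -0.2]
finger_gap: -0.2
grip_force: 0.0
14.35
ptr 75 [(202, np.float64(358.0)), (206, np.float64(357.5)), (210, np.float64(356.5)), (214, np.float64(355.5)), (218, np.float64(355.5)), (222, np.float64(354.5)), (226, np.float64(353.5)), (230, np.float64(352.5)), (234, np.float64(351.5)), (238, np.float64(350.5))]
  yel 259 [295.7 217. ] [283 205  28  23]
  yel 151 [277.1 227.5] [270 219  15  17]
  yel 157 [262.7 235. ] [256 226  15  18]
ptr 73 [(206, np.float64(354.5)), (210, np.float64(354.5)), (214, np.float64(353.5)), (218, np.float64(353.5)), (222, np.float64(352.5)), (226, np.float64(352.5)), (230, np.float64(351.5)), (234, np.float64(351.5)), (238, np.float64(350.5))]
  yel 119 [302.6 213.4] [295 205  16  17]
  yel 17 [293.5 225.6] [290 223   8   6]
  yel 34 [312. 236.] [310 230   6  11]
  yel 28 [308.6 243.3] [300 241  19   5]
  yel 16 [301.2 248.2] [299 246   6   5]
  yel 15 [286.3 257.2] [284 254   6   6]
unit shift px ((0.7204347174711572, -3.9482574944914717), 0.6507116386625502)
expected if level [ 0.57634452 -3.69405309]
109 [296 205  15  17] if on pan level, knob top [-100.06742339  -32.68698209]
31 [287 222  11   7] if on pan level, knob top [ -64.23577796 -107.75606312]
35 [310 230   6  11] if on pan level, knob top [ -7.91602288 -94.99879612]
36 [300 241  19   6] if on pan level, knob top [  16.50631415 -130.96973348]
16 [299 246   6   5] if on pan level, knob top [  16.92460683 -157.40004996]
14 [295 252  13   3] if on pan level, knob top [  30.51104194 -173.62540135]
15 [284 254   6   6] if on pan level, knob top [  13.52263285 -202.21965149]
11 [281 261   9   3] if on pan level, knob top [  28.26799295 -220.31963929]
```

Stable and level (third weight at x ≈ -8, fully on the pan; fourth untouched on the deck). Handing in.

```bash
python3 -c "
from bench import r
print(r.hand_in())"
```

```text
the job is handed in; nothing more can be done
None
```

The large gateway unit weighs three weights (about 300 g): I snapped the catch over, slid three weights onto the right pan until the beam stood level, left the fourth on the deck, and handed the job in at about 14.4 s.

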